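# Change over the serving tools in the lamp steriliser

### The job

Change over the tools in the lamp steriliser. Draw its tray right out, take the sterilised spreader from it and stand it head-down, handle up, in an empty cup of the slanted serving stand; turn each of the used tools that stand head-down there end for end and stand it handle-down in a cup of the tray, right down in the cup and one tool to a cup, so that the lamp reaches its head. Then slide the loaded tray fully home under the roof, without knocking over the mugs, the cup, the jar or the bottle.

Things in the scene. Friction and masses are not known exactly. Their poses are not given: they have to be found in the camera images.
- tray (a joint): Slide of the steriliser's tray, m: 0 = fully home inside the cabinet, grows as the tray is drawn out along the steriliser's +y, 0.380 = out to its stop. Friction about 1.5 N; it stays where it is left.
- tray_handle (a point): Middle of the top bar of the tray's bow handle: a round steel bar of 14 mm diameter, 90 long, along the steriliser's y (the way the tray slides), 105 above the counter, on an upright at each end. Clear all round; with the tray home it is 75 outside the cabinet's open end. Take it from above, fingers closing across the bar.
- steriliser: Fixed lamp steriliser on the counter. Origin on the counter in the middle of the cabinet's open end; x level, away from the robot, y out of the opening, z up. White cabinet 360 (x) by 340 by 319 high lies at y from -340 to 0, walls 6 thick, glass on its +x side. A flat bed with guide rails (16 high in all) runs out to y = 490. The tray's front plate is 20 above the counter.
- roof_edge (a point): Middle of the lower edge of the cabinet's roof at the open end: the overhang, 287 above the counter. A tool fully down in its cup passes under it with about 30 to spare. With the tray right out, the cups' floor is 295 and the rest rail 150 outside this edge.
- rack (a point): Slanted row of four cups fixed on the tray. z: along the cups, up at 45 degrees towards the steriliser's -y (into the cabinet); y: the steriliser's x; x: out of the underside, down at 45 degrees towards -y. Origin mid-row, where cups' floor and lower wall meet, 32 above the counter. Cups at y = -114, -38, 38, 114; each 56 wide, x -66 to 0, z 0 to 80; walls 3.
- tray_plate (a point): Middle of the tray's front edge, beyond the handle. The tray carries a rest rail for the tools: a 12 mm round bar along the rack's y at rack z = 205, top at x = 0, with pins 24 high at y = 0, +-76, +-152. A tool that is home has its butt on the cup's floor and lies on lower wall and rail, centre line at rack x = -9. Fingertips reaching below it must be lifted over the rail to pass.
- stand: Fixed slanted serving stand of open steel. Origin on the counter under its middle; z up; its cups lean 45 degrees from vertical towards its x, which points to the robot's left. Four cups at y = -114, -38, 38, 114, each 73 wide, 66 high, 80 deep, walls 3. The cups' floor meets their lower wall at x = -85, z = 32. Used tools stand in it head down, one to a cup; one or two cups are empty.
- stand_cups (a point): Frame of the stand's cups, like that of the rack: origin mid-row where the cups' floor meets their lower wall; z up along the cups, y along the row, x out of the underside. Cups at y = -114, -38, 38, 114, from x = -66 to 0 and z = 0 to 80; rest rail at z = 205, top at x = 0, with pins 24 high at y = 0, +-76, +-152. Between rail and cups fingers can reach around a tool.
- spade: Ice-cream spade: flat steel blade 58 wide, 105 long, 4 thick. Black handle 150 long, 24 wide (its y), 18 thick (its x), then a thin steel neck and the head; 290 overall. Origin at the end of the head, on the handle's centre line produced; z runs from handle to head; +x is out of its flat underside, 9 from the centre line. 0.09 to 0.17 kg. May be absent.
- scraper: Scraper: white block blade 50 wide, 95 long, 12 thick. Black handle 150 long, 24 wide (its y), 18 thick (its x), then a thin steel neck and the head; 290 overall. Origin at the end of the head, on the handle's centre line produced; z runs from handle to head; +x is out of its flat underside, 9 from the centre line. 0.09 to 0.17 kg. May be absent.
- brush: Pastry brush: steel ferrule 46 wide and pale bristles 43 wide, 14 thick, a rigid block; head 95 long. Black handle 150 long, 24 wide (its y), 18 thick (its x), then a thin steel neck and the head; 290 overall. Origin at the end of the head, on the handle's centre line produced; z runs from handle to head; +x is out of its flat underside, 9 from the centre line. 0.09 to 0.17 kg. May be absent.
- spoon: Serving spoon: round steel bowl of 58 diameter, 13 deep. Black handle 150 long, 24 wide (its y), 18 thick (its x), then a thin steel neck and the head; 290 overall. Origin at the end of the head, on the handle's centre line produced; z runs from handle to head; +x is out of its flat underside, 9 from the centre line. 0.09 to 0.17 kg. May be absent.
- spade_butt (a point): Centre of the butt of the spade's handle, 290 from the end of its head; axes as those of the spade.
- scraper_butt (a point): Centre of the butt of the scraper's handle, 290 from the end of its head; axes as those of the scraper.
- brush_butt (a point): Centre of the butt of the brush's handle, 290 from the end of its head; axes as those of the brush.
- spoon_butt (a point): Centre of the butt of the spoon's handle, 290 from the end of its head; axes as those of the spoon.
- spreader_butt (a point): Centre of the handle's butt of the spreader: a tool with a narrow steel blade 30 wide, 285 long overall, handle and axes like those of the other tools (z to the head, +x out of the underside). It starts handle-down in the rack's cup at y = -38, the second from the robot.
- mug_a: White mug, 82 diameter, 95 high, loose; origin under its centre. To be left standing.
- mug_b: Brown mug, 82 diameter, 95 high, loose; origin under its centre. To be left standing.
- sugar_jar: Glass jar with steel cap, 80 diameter, 120 high, loose; origin under its centre. To be left standing.
- espresso_cup: Small white cup, 62 diameter, 58 high, loose; origin under its centre. To be left standing.
- syrup: Amber bottle, 72 diameter, 200 high, loose; origin under its centre. To be left standing.

How it is judged:
On the way, in this order (a step that is already met when the one before it is completed fails the run):
1. the tray is drawn right out (value of joint tray above 0.345 m), for 0.2 s.
2. with the tray out, every used tool stands handle-down, right down, in a tray cup of its own, and the spreader head-down in a cup of the stand (value of joint tray above 0.2 m and z of spade_butt in the frame of rack between -0.01 and 0.025 m and x of spade_butt in the frame of rack between -0.066 and 0.005 m and y of spade_butt in the frame of rack between -0.16 and 0.16 m and angle between each of spade_butt, scraper_butt, brush_butt, spoon_butt's own z axis and vertical below 1.2 rad and angle between the z axis of each of spade_butt, scraper_butt, brush_butt, spoon_butt and the z axis of rack, either way round below 0.35 rad and z of scraper_butt in the frame of rack between -0.01 and 0.025 m and x of scraper_butt in the frame of rack between -0.066 and 0.005 m and y of scraper_butt in the frame of rack between -0.16 and 0.16 m and z of brush_butt in the frame of rack between -0.01 and 0.025 m and x of brush_butt in the frame of rack between -0.066 and 0.005 m and y of brush_butt in the frame of rack between -0.16 and 0.16 m and z of spoon_butt in the frame of rack between -0.01 and 0.025 m and x of spoon_butt in the frame of rack between -0.066 and 0.005 m and y of spoon_butt in the frame of rack between -0.16 and 0.16 m and distance between spade_butt and scraper_butt above 0.038 m and distance between each of spade_butt, scraper_butt and brush_butt above 0.038 m and distance between each of spade_butt, scraper_butt, brush_butt and spoon_butt above 0.038 m and z of spreader_butt in the frame of stand_cups between 0.27 and 0.31 m and x of spreader_butt in the frame of stand_cups between -0.11 and 0.02 m and y of spreader_butt in the frame of stand_cups between -0.18 and 0.18 m and angle between spreader_butt's own z axis and vertical above 1.95 rad and angle between the z axis of spreader_butt and the z axis of stand_cups, either way round below 0.35 rad), for 0.3 s.
At the end, for the whole second after the job is handed in: Tray home within 12 mm; every used tool present at rest in a tray cup of its own, head up, butt within 25 mm of the cup's floor; the spreader head-down in a cup of the stand, head within 25 mm of its floor; all axes within 0.35 rad of the cups' axis (value of joint tray below 0.012 m and z of spade_butt in the frame of rack between -0.01 and 0.025 m and x of spade_butt in the frame of rack between -0.066 and 0.005 m and y of spade_butt in the frame of rack between -0.16 and 0.16 m and angle between each of spade_butt, scraper_butt, brush_butt, spoon_butt's own z axis and vertical below 1.2 rad and angle between the z axis of each of spade_butt, scraper_butt, brush_butt, spoon_butt and the z axis of rack, either way round below 0.35 rad and z of scraper_butt in the frame of rack between -0.01 and 0.025 m and x of scraper_butt in the frame of rack between -0.066 and 0.005 m and y of scraper_butt in the frame of rack between -0.16 and 0.16 m and z of brush_butt in the frame of rack between -0.01 and 0.025 m and x of brush_butt in the frame of rack between -0.066 and 0.005 m and y of brush_butt in the frame of rack between -0.16 and 0.16 m and z of spoon_butt in the frame of rack between -0.01 and 0.025 m and x of spoon_butt in the frame of rack between -0.066 and 0.005 m and y of spoon_butt in the frame of rack between -0.16 and 0.16 m and distance between spade_butt and scraper_butt above 0.038 m and distance between each of spade_butt, scraper_butt and brush_butt above 0.038 m and distance between each of spade_butt, scraper_butt, brush_butt and spoon_butt above 0.038 m and z of spreader_butt in the frame of stand_cups between 0.27 and 0.31 m and x of spreader_butt in the frame of stand_cups between -0.11 and 0.02 m and y of spreader_butt in the frame of stand_cups between -0.18 and 0.18 m and angle between spreader_butt's own z axis and vertical above 1.95 rad and angle between the z axis of spreader_butt and the z axis of stand_cups, either way round below 0.35 rad and linear speed of each of spade, scraper, brush, spoon below 0.03 m/s); the robot touches nothing.
It fails at once if a mug, the cup, the jar or the bottle is knocked over (angle between any of mug_a, sugar_jar, mug_b, espresso_cup, syrup's own z axis and vertical above 0.7 rad).
Of spade, scraper, brush, spoon only 2 to 3 are there at a start; the rules pass over those that are not, and their reading is None.
At some moment in a run one of spade, scraper, brush, spoon, spreader may be knocked a few centimetres aside while the robot is not near it.
Once in a run the grip may slacken for a moment while it holds something.
It also fails if it takes over 208 s, if anything falls off the work surface, if the arm or the gripper's body presses on something with over 40 N, if the wrist force passes 120 N, or if a joint passes its speed limit or range.

### The arm

A 7-joint arm with a two-finger parallel gripper is mounted at the origin on the work surface. World frame = base frame: x ahead of the robot, y to its left, z up, the work surface at z = 0. Lengths are in m, angles in rad, forces in N, time in s.
With the tool pointing down it reaches from about 0.4 to 0.85 m from the base axis. Payload 10.4 kg.
Tool frame: the origin (TCP) lies midway between the tips of the shut fingers; the grasp point (between the pads) lies 19 mm behind it (manip.grasp_offset is the distance from the TCP to the grasp point, in m); z points along the fingers, y is the line along which they close (so a half turn about z gives the same grasp; the last joint's range is limited). The gripper opens to 85 mm and grips with 20 to 120 N. Pads are 22 mm wide; open, the fingers measure 114 mm over their backs; the gripper's body (76 mm by 85 mm) begins 54 mm behind the grasp point. The pads swing forward as they close: fully open they stand 13 mm farther back than shut.
Start: joints at [1.195, 0.332, -0.065, 1.46, 0.022, 1.35, -0.088], TCP at [0.216, -0.587, 0.231] pointing down, gripper open.
Joint ranges: [-2.6, 2.6], [-0.5, 2.12], [-1.47, 1.34], [0.16, 2.42], [-1.27, 4.41], [0.06, 2.06], [-2.6, 2.6]. Speed limits (rad/s): [2.22, 2.22, 2.79, 2.79, 3.14, 3.14, 3.14].

### API

Orientations are given as a unit quaternion [x, y, z, w].
In Python, from workcell import manip gives the robot as it stands.
- The arm moves only by the shell command python3 jog.py 'ROWS' [FORCE]. ROWS is rows parted by semicolons, their numbers by spaces, 1 to 20 of them, each of 7 numbers: a rotation vector rx, ry, rz in rad, then dx, dy, dz in m, then the opening from 0.0 (shut) to 1.0 (fully open); each row is the pose to reach, as a shift and turn from the pose commanded when the command began, along the tool's axes at that moment; what a row does not reach only later rows make up. A row lasts 1/8 s, in which the tool goes at most 0.0625 m and 0.188 rad, less where a joint would pass 70% of its speed; a pose out of reach is approached as far as the arm can. The fingers move at their own pace and stop on an object; FORCE is the grip in N (left out, the last holds). Time passes only in rows, so rows that do not move let the fingers close. It prints the time, the measured TCP pose, the force, the opening and the grip force at its end.
- manip.get_obs(): the state, without advancing time (a new reading comes with each control period).
- manip.camera(name): name is "side" or "top"; returns the picture (420x560x3 uint8, blue, green, red); there is no depth.
- manip.calibration(name): a dict with "fx", "fy", "cx", "cy" (pixels), "world_from_camera" (4x4, takes a point from camera to world coordinates). Camera axes: x right, y up, looking along -z (the intrinsics and any distortion apply to the point x, -y, -z); pixel columns grow to the right and rows downward; lengths in m; the calibration is good to about 2 mm. A picture is of the moment at which its call begins. calibration takes no time and is no camera call.
- manip.hand_in(): hands the job in; it is judged then, once.
The state is a dict: "clock": time; "joint_pos": joint angles; "joint_velocities": joint speeds; "tau": joint torques, N m; "position": TCP position; "ee_rot": TCP orientation; "ft_force": force on the tool from outside, world axes, zero at the start; "torque": the same for the moment, N m; "grip_width": opening from 0.0 (shut) to 1.0 (fully open); "grasp_force": force on a finger pad.
Only numpy, scipy, OpenCV 4.12 (cv2) and the standard library are available. Lean on these libraries where they do the work, as an engineer would, in place of code of your own. Each camera call takes 0.05 s, during which the arm holds its last target. There are 200 camera calls.

## Working session

There is one attempt and no reset: what is moved stays moved. The work goes in short steps, Python scripts to look and compute and a shell command to move; the robot and the scene stay as the last step left them, time stands still between calls to the robot, and variables do not carry over. Pictures are saved under pics/ and viewed, at most 17 in all, crops included, and the job is handed in when it is done.

```bash
ls; mkdir -p pics; python3 - <<'E'
from workcell import manip
import cv2
print(manip.get_obs(), manip.grasp_offset)
for n in ("side","top"):
    print(n,manip.calibration(n)); cv2.imwrite(f"pics/{n}0.png",manip.camera(n))
E
```

```text
jog.py
pics
workcell.py
{'clock': 0.0, 'joint_pos': array([ 1.19542318,  0.33285949, -0.06472452,  1.46093247,  0.02159758,
        1.34990437, -0.08848955]), 'joint_velocities': array([ 0.00209621,  0.00013399, -0.00107472,  0.00097955,  0.00089638,
       -0.00152523, -0.0003765 ]), 'tau': array([-3.66162949e-04, -6.25449371e+01,  4.87518171e-02, -3.91598010e+01,
        1.61294936e-02,  1.00941470e-02, -2.89423065e-05]), 'position': array([ 0.21581881, -0.58615716,  0.23052795]), 'ee_rot': array([ 9.84479205e-01,  1.75499853e-01, -1.50675018e-04, -6.87749677e-04]), 'ft_force': array([ 0.85231839, -0.17732204, -0.60569747]), 'torque': array([ 0.03200842, -0.02445555,  0.0159417 ]), 'grasp_force': 0.0, 'grip_width': 0.9972358293330459} 0.0187
side {'fx': 523.3706181854349, 'fy': 523.3706181854349, 'cx': 273.8571656083714, 'cy': 204.6529673545143, 'world_from_camera': array([[-0.99801852,  0.00940671, -0.0622138 ,  0.47206945],
       [-0.05756661, -0.53564242,  0.84248043,  1.37744202],
       [-0.02539939,  0.84439251,  0.53512257,  1.09270167],
       [ 0.        ,  0.        ,  0.        ,  1.        ]])}
top {'fx': 441.015835810032, 'fy': 441.015835810032, 'cx': 274.5346407398631, 'cy': 200.84984998114507, 'world_from_camera': array([[ 0.02817172,  0.99520607, -0.09365483,  0.41556038],
       [-0.99950461,  0.02936023,  0.01133646, -0.01420123],
       [ 0.01403184,  0.09328907,  0.99554018,  1.78369167],
       [ 0.        ,  0.        ,  0.        ,  1.        ]])}
```
View pics/side0.png

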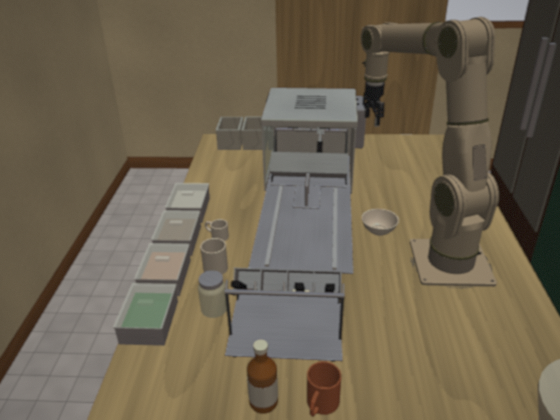

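View pics/top0.png

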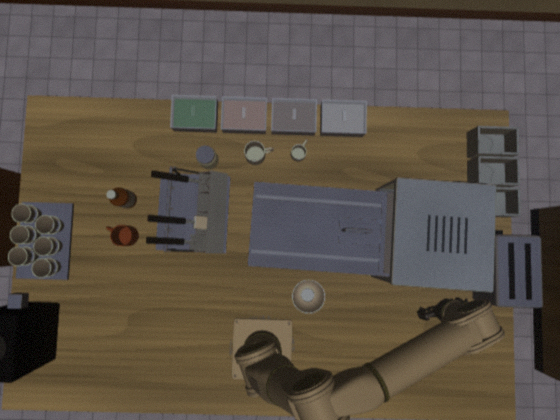

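The side view shows the cabinet at about (310,130), tray handle at (307,188), stand with three handles at (240,285), (300,287), (330,288), and the bottle, brown mug, jar and cup around it. In the top view the handle bar is at about (357,230) and the handles are at (170,176), (166,219) and (165,240). I'll zoom in.

```bash
python3 - <<'E'
import cv2,numpy as np
s=cv2.imread("pics/side0.png");t=cv2.imread("pics/top0.png")
def c(im,x,y,w,h,W,H): return cv2.resize(im[y:y+h,x:x+w],(W,H),interpolation=cv2.INTER_CUBIC)
A=c(s,215,255,135,100,400,300);B=c(t,145,160,100,100,400,400)[:300]
B=c(t,145,160,100,75+20,400,300+0)
C=c(s,245,85,120,90+20,400,300);D=c(t,325,175,100,75+40,400,300)
cv2.imwrite("pics/m0.png",np.vstack([np.hstack([A,B]),np.hstack([C,D])]))
E
```

View pics/m0.png

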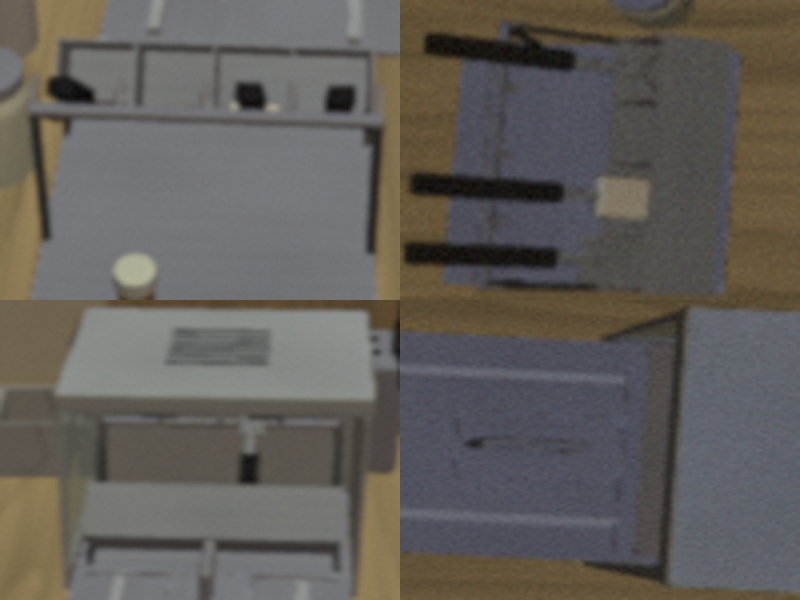

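The mosaic confirms three used tools in the stand: far cup, third cup (white scraper blade) and nearest cup. The second cup from the far end is empty. The spreader stands in the cabinet and the tray bar runs along y. Next I'll fit the poses of both fixtures.

```bash
cat > h.py <<'E'
import numpy as np,cv2
from workcell import manip
from scipy.optimize import least_squares
from scipy.spatial.transform import Rotation as R
CAL={n:manip.calibration(n) for n in("side","top")}
def proj(n,P):
    c=CAL[n];M=np.linalg.inv(c["world_from_camera"]);P=np.atleast_2d(P)
    q=P@M[:3,:3].T+M[:3,3]
    return np.c_[c["cx"]+c["fx"]*q[:,0]/-q[:,2], c["cy"]-c["fy"]*q[:,1]/-q[:,2]]
def ray(n,u,v):
    c=CAL[n];W=c["world_from_camera"]
    d=W[:3,:3]@np.array([(u-c["cx"])/c["fx"],-(v-c["cy"])/c["fy"],-1]);return W[:3,3],d/np.linalg.norm(d)
def tri(s,t):
    A=[];b=[]
    (o1,d1),(o2,d2)=ray("side",*s),ray("top",*t)
    k=np.linalg.lstsq(np.c_[d1,-d2],o2-o1,rcond=None)[0]
    p,q=o1+k[0]*d1,o2+k[1]*d2
    return (p+q)/2,np.linalg.norm(p-q)
def onz(n,u,v,z):
    o,d=ray(n,u,v);return o+d*(z-o[2])/d[2]
E
cat > fit.py <<'E'
from h import *
print("handle tri",tri((307,174.5),(342,229.8)))
for nm,s,t in[("buttfar",(238,284.5),(151.5,175)),("butt3",(299.3,286),(147.5,218)),("butt1",(330,287),(146,240)),
 ("rooffar",(262.4,118.7),(397,178.1)),("roofnear",(357.5,118.7),(391.3,283.5))]: print(nm,*tri(s,t))
def fit(obs,p0):
    def f(p):
        c,s=np.cos(p[2]),np.sin(p[2])
        r=[]
        for n,u,v,P in obs:
            w=[p[0]+c*P[0]-s*P[1],p[1]+s*P[0]+c*P[1],P[2]]
            r.append(proj(n,w)[0]-[u,v])
        return np.array(r).ravel()
    o=least_squares(f,p0,loss="soft_l1");print(o.x.round(4));print(f(o.x).reshape(-1,2).round(1).tolist());return o.x
h=.18
fit([("top",397,178.1,(h,0,.319)),("top",391.3,283.5,(-h,0,.319)),("top",497,182,(h,-.34,.319)),("top",494,289,(-h,-.34,.319)),
("side",262.4,118.7,(h,0,.319)),("side",357.5,118.7,(-h,0,.319)),("side",270.5,88.7,(h,-.34,.319)),("side",355.4,88.7,(-h,-.34,.319)),
("side",307,174.5,(0,.12,.112)),("top",342,229.8,(0,.12,.112))],[.45,-.2,0])
q=np.sqrt(.5)
def sc(x,y,z): return (-.085+q*x+q*z,y,.032-q*x+q*z)
fit([("top",151.5,175,sc(-.009,-.114,.29)),("top",147.5,218,sc(-.009,.038,.29)),("top",146,240,sc(-.009,.114,.29)),
("side",238,284.5,sc(-.009,-.114,.29)),("side",299.3,286,sc(-.009,.038,.29)),("side",330,287,sc(-.009,.114,.29)),
("side",235.2,269,sc(-.066,-.1505,.08)),("side",340.5,272.3,sc(-.066,.1505,.08)),("side",225.8,290,sc(0,-.155,.205)),("side",343.9,294.5,sc(0,.155,.205))],[.5,.25,np.pi/2])
E
python3 fit.py
```

```text
handle tri (array([ 0.4697608 , -0.28273019,  0.1686697 ]), np.float64(0.0029368335389059566))
buttfar [0.63876488 0.4036772  0.24073323] 0.0010410751299442338
butt3 [0.4875392  0.40855404 0.24386552] 0.00017256335761748733
butt1 [0.41226699 0.40959822 0.24343767] 0.0022882778868712618
rooffar [ 0.64103975 -0.4409643   0.31813884] 0.00290395233262724
roofnear [ 0.29056456 -0.42053994  0.32629235] 0.003371791284084939
[ 0.4669 -0.4308 -0.0381]
[[-0.9, -1.3], [0.4, 1.4], [-0.5, 1.6], [0.4, 2.7], [-2.0, 0.1], [0.3, 1.5], [-0.8, -1.5], [-0.8, -0.7], [-0.2, 9.7], [4.9, -0.2]]
[0.5246 0.2945 1.5564]
[[-1.0, -0.4], [-0.0, -0.2], [-0.0, -0.3], [-1.0, -0.1], [-0.3, 0.2], [0.5, 0.1], [0.2, 0.1], [0.4, -0.4], [-0.1, -0.3], [1.4, -1.3]]
```

```bash
cat >> h.py <<'E'
ST=(.4669,-.4308,-.0381); SD=(.5246,.2945,1.5564); q=np.sqrt(.5)
def W(f,P):
    c,s=np.cos(f[2]),np.sin(f[2]);return np.array([f[0]+c*P[0]-s*P[1],f[1]+s*P[0]+c*P[1],P[2]])
def stand(x,y,z): return W(SD,(-.085+q*x+q*z,y,.032-q*x+q*z))
OUT=.295
def rack(x,y,z): # tray out: origin at steriliser y=OUT
    return W(ST,(y,OUT-q*x-q*z,.032-q*x+q*z))
R0=np.array([[0,1,0],[1,0,0],[0,0,-1.]])
def ori(yaw,tilt): return R.from_euler("z",yaw)*R.from_euler("x",tilt,degrees=True)*R.from_matrix(R0)
def pose():
    o=manip.get_obs();return R.from_quat(o["ee_rot"]),o["position"],o
def go(yaw,tilt,P,grasp=True,base=None):
    """print rows-entry to bring grasp point (or TCP) to P from base pose"""
    r,p,o=pose()
    if base: r,p=base
    T=ori(yaw,tilt);P=np.array(P)+(T.apply([0,0,manip.grasp_offset]) if grasp else 0)
    rv=(r.inv()*T).as_rotvec();d=r.inv().apply(P-p)
    print(" ".join("%.3f"%v for v in np.r_[rv,d]),"| rows rot %.1f lin %.1f tcp"%(np.linalg.norm(rv)/.188,np.linalg.norm(d)/.0625),P.round(3))
E
python3 - <<'E'
from h import *
r,p,o=pose()
print(r.as_matrix().round(2))
go(-.038,0,[.22,-.31,.26],False)
go(-.038,0,[.4698,-.356,.20],False)
go(-.038,0,[.4698,-.356,.105])
E
```

```text
[[ 0.94  0.35 -0.  ]
 [ 0.35 -0.94  0.  ]
 [-0.   -0.   -1.  ]]
-0.001 -0.001 -1.180 0.099 -0.258 -0.029 | rows rot 6.3 lin 4.4 tcp [ 0.22 -0.31  0.26]
-0.001 -0.001 -1.180 0.318 -0.128 0.031 | rows rot 6.3 lin 5.5 tcp [ 0.47  -0.356  0.2  ]
-0.001 -0.001 -1.180 0.318 -0.128 0.144 | rows rot 6.3 lin 6.0 tcp [ 0.47  -0.356  0.086]
```

```bash
python3 jog.py '0 0 0 .099 -.258 -.03 .8;0 0 0 .099 -.258 -.03 .8;0 0 0 .099 -.258 -.03 .8;0 0 0 .099 -.258 -.03 .8;0 0 -1.18 .099 -.258 -.03 .8;0 0 -1.18 .099 -.258 -.03 .8;0 0 -1.18 .318 -.128 .03 .8;0 0 -1.18 .318 -.128 .03 .8;0 0 -1.18 .318 -.128 .03 .8;0 0 -1.18 .318 -.128 .03 .8;0 0 -1.18 .318 -.128 .03 .8;0 0 -1.18 .318 -.128 .03 .8;0 0 -1.18 .318 -.128 .03 .8;0 0 -1.18 .318 -.128 .03 .8' 80
python3 - <<'E'
from h import *
s=manip.camera("side");t=manip.camera("top")
for P in([.4698-.0017,-.401,.105],[.4698+.0017,-.311,.105]):
    for n,im in(("side",s),("top",t)):
        u=proj(n,P)[0];print(n,u.round(1));
pose_=pose();print(pose_[2]["joint_pos"].round(2))
go(-.038,0,[.4698,-.356,.105])
f=lambda im,x,y,w,h:cv2.resize(im[y:y+h,x:x+w],None,fx=5,fy=5,interpolation=cv2.INTER_CUBIC)
a=f(s,270,140,80,80);b=f(t,310,190,80,80)
for P in([.4698-.0017,-.401,.105],[.4698+.0017,-.311,.105]):
    u=proj("side",P)[0]-[270,140];cv2.circle(a,tuple((u*5).astype(int)),4,(0,0,255),1)
    u=proj("top",P)[0]-[310,190];cv2.circle(b,tuple((u*5).astype(int)),4,(0,0,255),1)
cv2.imwrite("pics/h1.png",np.hstack([a,b]))
E
```

```text
clock: 1.85
position: [0.4694, -0.3569, 0.2021]
ee_rot: [0.721, 0.693, -0.0, 0.001]
ft_force: [0.1, 0.1, 0.3]
grip_width: 0.801
grasp_force: 0.0
side [307.8 174. ]
top [370.2 231.2]
side [306.8 185.8]
top [346.6 229.6]
[ 0.84  0.29 -0.33  1.59  0.1   1.28  0.46]
0.001 0.001 -0.001 0.001 0.000 0.116 | rows rot 0.0 lin 1.9 tcp [ 0.47  -0.356  0.086]
```

View pics/h1.png

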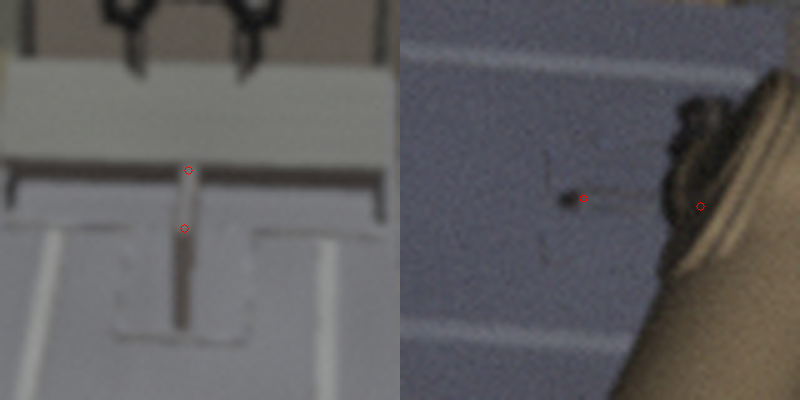

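The predicted bar ends (red circles) lie on the bar in both views, so I can grip it.

```bash
python3 jog.py '0 0 0 0 0 .06 .8;0 0 0 0 0 .116 .8;0 0 0 0 0 .116 .8;0 0 0 0 0 .116 0;0 0 0 0 0 .116 0;0 0 0 0 0 .116 0;0 0 0 .02 0 .116 0;0 0 0 .06 0 .116 0;0 0 0 .11 0 .116 0;0 0 0 .16 0 .116 0;0 0 0 .21 0 .116 0;0 0 0 .26 0 .116 0;0 0 0 .31 0 .116 0;0 0 0 .35 0 .116 0;0 0 0 .37 0 .116 0;0 0 0 .377 0 .116 0;0 0 0 .377 0 .116 0' 80
python3 - <<'E'
from h import *
go(-.038,0,[.22,-.31,.26],False)
E
```

```text
clock: 4.08
position: [0.4901, 0.0211, 0.0877]
ee_rot: [0.72, 0.694, 0.005, 0.004]
ft_force: [22.7, 0.0, -12.2]
grip_width: 0.133
grasp_force: 79.3
0.012 -0.002 0.001 -0.341 -0.255 -0.176 | rows rot 0.1 lin 7.4 tcp [ 0.22 -0.31  0.26]
```

```bash
python3 jog.py '0 0 0 0 0 0 .8;0 0 0 0 0 0 .8;0 0 0 0 0 -.06 .8;0 0 0 -.05 0 -.12 .8;0 0 0 -.1 -.05 -.18 .8;0 0 0 -.1 -.1 -.2 .8;0 0 0 -.1 -.15 -.2 .8;0 0 0 -.1 -.2 -.2 .8;0 0 0 -.1 -.2 -.2 .8'
python3 - <<'E'
from h import *
s=manip.camera("side");t=manip.camera("top");cv2.imwrite("pics/s2.png",s);cv2.imwrite("pics/t2.png",t)
print(pose()[2]["joint_pos"].round(2))
f=lambda im,x,y,w,h:cv2.resize(im[y:y+h,x:x+w],(400,600),interpolation=cv2.INTER_CUBIC)
def mark(im,n):
    im=cv2.resize(im,None,fx=4,fy=4,interpolation=cv2.INTER_CUBIC)
    pts=[rack(0,y,z) for y in(-.152,-.076,0,.076,.152) for z in(.205,)]+[rack(x,y,.08) for x in(-.066,0) for y in(-.152,.152)]+[rack(-.009,-.038,z) for z in(.0,.15,.285)]+[W(ST,(0,.455+.045*k,.105)) for k in(-1,1)]
    for P in pts: cv2.circle(im,tuple(((proj(n,P)[0]+.5)*4).astype(int)),4,(0,0,255),1)
    return im
a=mark(s,"side")[4*130:4*230,4*235:4*370];b=mark(t,"top")[4*165:4*290,4*240:4*410]
a=cv2.resize(a,(800,0 or int(800*a.shape[0]/a.shape[1])));cv2.imwrite("pics/s2m.png",a)
b=cv2.resize(b,(800,int(800*b.shape[0]/b.shape[1])));cv2.imwrite("pics/t2m.png",b)
E
```

```text
clock: 5.2
position: [0.2783, -0.0723, 0.2864]
ee_rot: [0.721, 0.693, 0.0, 0.002]
ft_force: [1.8, 0.9, 0.2]
grip_width: 0.8
grasp_force: 0.0
[ 0.62 -0.47 -0.36  2.08 -0.16  1.5   0.27]
```

View pics/s2m.png

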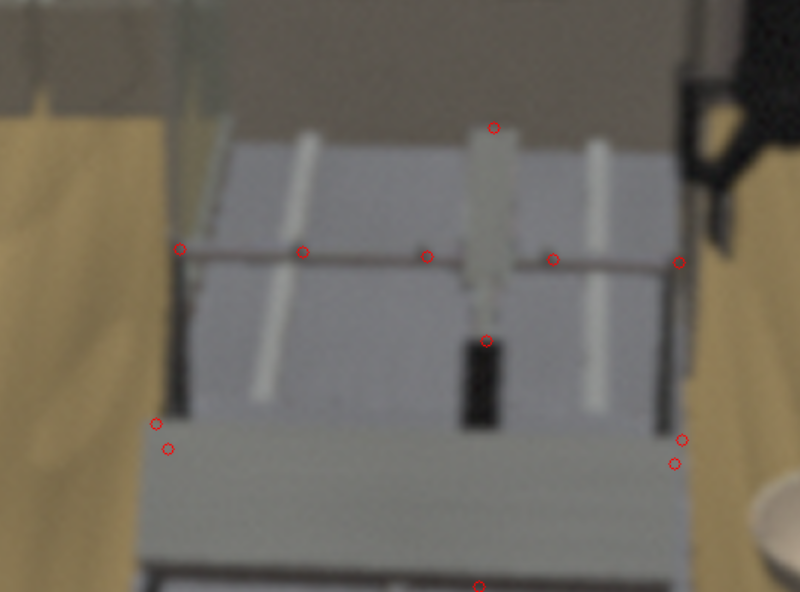

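View pics/t2m.png

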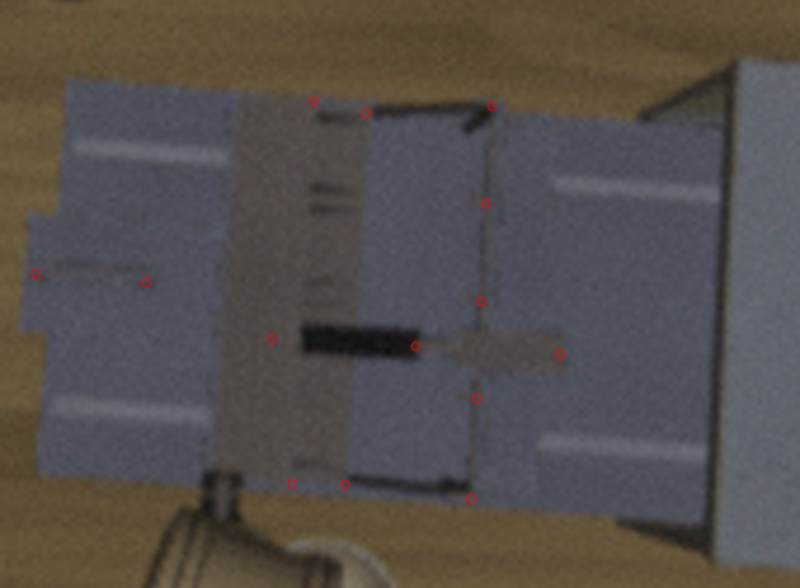

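Both views show the tray out, with my marks about 4–10 mm short in +x towards the handle, so the steriliser's yaw is slightly larger than fitted. The spreader's handle end is at top (328,238), side (316,187).

```bash
sed -i 's/^ST=([^)]*)/ST=(.469,-.431,-.053)/' h.py; python3 - <<'E'
from h import *
def inrack(P):
    d=np.array(P)-W(ST,(0,OUT,.032));u=R.from_euler("z",-ST[2]).apply(d)
    return np.array([-q*u[1]-q*u[2],u[0],-q*u[1]+q*u[2]]).round(4)
for s,t in[((316.3,187.2),(328.3,237.6)),((317.7,151.3),(359.6,239.9))]:
    P,e=tri(s,t);print(P.round(4),e.round(4),inrack(P))
P=rack(-.009,-.042,.13)
print("grasp",P)
go(-.053,0,[.40,.0,.33],False)
go(-.053,-45,rack(-.11,-.042,.13))
go(-.053,-45,rack(-.009,-.042,.13))
E
```

```text
[ 0.4382 -0.2364  0.1431] 0.001 [-0.0062 -0.041   0.1508]
[ 0.4329 -0.3337  0.2367] 0.0008 [-0.0035 -0.0412  0.286 ]
grasp [ 0.4381541  -0.21962905  0.13028784]
0.002 0.001 0.015 0.077 0.116 -0.044 | rows rot 0.1 lin 2.3 tcp [0.4  0.   0.33]
0.007 -0.784 0.013 -0.083 0.164 0.098 | rows rot 4.2 lin 3.3 tcp [ 0.441 -0.162  0.188]
0.007 -0.784 0.013 -0.154 0.162 0.169 | rows rot 4.2 lin 4.5 tcp [ 0.437 -0.233  0.117]
```

```bash
python3 jog.py '.007 -.784 .013 0 .06 0 .6;.007 -.784 .013 0 .12 0 .6;.007 -.784 .013 0 .16 0 .6;.007 -.784 .013 -.04 .164 .04 .6;.007 -.784 .013 -.083 .164 .098 .6;.007 -.784 .013 -.083 .164 .098 .6;.007 -.784 .013 -.083 .164 .098 .6'
python3 - <<'E'
from h import *
print(pose()[2]["joint_pos"].round(2))
go(-.053,-45,rack(-.009,-.042,.13))
E
```

```text
clock: 6.18
position: [0.442, -0.1607, 0.1866]
ee_rot: [0.67, 0.637, -0.277, 0.261]
ft_force: [0.2, 0.8, 0.8]
grip_width: 0.602
grasp_force: 0.0
[ 0.58  0.23 -0.92  2.    0.89  1.48 -0.72]
-0.002 -0.004 0.002 -0.002 -0.001 0.100 | rows rot 0.0 lin 1.6 tcp [ 0.437 -0.233  0.117]
```

```bash
python3 jog.py '0 0 0 0 0 .05 .6;0 0 0 -.002 0 .1 .6;0 0 0 -.002 0 .1 .6;0 0 0 -.002 0 .1 0;0 0 0 -.002 0 .1 0;0 0 0 -.002 0 .1 0;0 0 0 -.002 0 .085 0;0 0 0 -.002 0 .067 0;0 0 0 -.002 0 .067 0' 100
python3 - <<'E'
from h import *
cv2.imwrite("pics/s3.png",manip.camera("side")); cv2.imwrite("pics/t3.png",manip.camera("top"))
E
```

```text
clock: 7.3
position: [0.4402, -0.2083, 0.1427]
ee_rot: [0.67, 0.637, -0.276, 0.264]
ft_force: [-1.6, -0.3, -2.5]
grip_width: 0.261
grasp_force: 98.0
```

```bash
python3 jog.py '0 0 0 -.04 0 0 0;0 0 0 -.085 0 0 0;0 0 0 -.085 0 -.05 0;0 0 0 -.085 0 -.1 0;0 0 0 -.085 0 -.16 0;0 0 0 -.085 0 -.16 0'
python3 - <<'E'
from h import *
print(pose()[2]["joint_pos"].round(2))
go(-.03,0,[.45,.0,.38])
go(-.0144,45,stand(-.12,-.038,.255))
go(-.0144,45,stand(-.035,-.038,.255))
E
```

```text
clock: 8.15
position: [0.4438, -0.1541, 0.3171]
ee_rot: [0.669, 0.637, -0.275, 0.265]
ft_force: [0.5, -0.8, -2.1]
grip_width: 0.255
grasp_force: 98.5
[ 0.66  0.04 -0.95  1.85  0.76  1.59 -0.46]
-0.004 0.784 -0.018 0.078 -0.001 -0.140 | rows rot 4.2 lin 2.6 tcp [0.45  0.    0.361]
0.004 1.569 -0.037 0.361 0.097 -0.313 | rows rot 8.3 lin 7.8 tcp [0.563 0.318 0.284]
0.004 1.569 -0.037 0.446 0.094 -0.313 | rows rot 8.3 lin 8.8 tcp [0.564 0.378 0.224]
```

```bash
python3 jog.py '0 .784 0 .04 0 -.07 0;0 .784 0 .078 0 -.14 0;0 .784 0 .078 0 -.14 0;0 .784 0 .078 0 -.14 0;.004 1.569 -.037 .15 .03 -.19 0;.004 1.569 -.037 .2 .06 -.23 0;.004 1.569 -.037 .25 .08 -.26 0;.004 1.569 -.037 .3 .097 -.29 0;.004 1.569 -.037 .361 .097 -.313 0;.004 1.569 -.037 .361 .097 -.313 0;.004 1.569 -.037 .361 .097 -.313 0;.004 1.569 -.037 .361 .097 -.313 0'
python3 - <<'E'
from h import *
print(pose()[2]["joint_pos"].round(2))
go(-.0144,45,stand(-.035,-.038,.255))
s=manip.camera("side");t=manip.camera("top");cv2.imwrite("pics/s4.png",s);cv2.imwrite("pics/t4.png",t)
a=cv2.resize(s[180:330,200:380],(400,333),interpolation=3);b=cv2.resize(t[130:280,140:320],(400,333),interpolation=3)
cv2.imwrite("pics/m4.png",np.hstack([a,b]))
E
```

```text
clock: 9.65
position: [0.564, 0.3123, 0.28]
ee_rot: [0.661, 0.646, 0.271, -0.269]
ft_force: [0.1, 0.4, -0.7]
grip_width: 0.262
grasp_force: 98.4
[ 0.56  0.38 -0.94  1.65 -0.51  1.04 -0.11]
-0.000 0.001 -0.009 0.007 -0.001 0.086 | rows rot 0.0 lin 1.4 tcp [0.564 0.378 0.224]
```

View pics/m4.png

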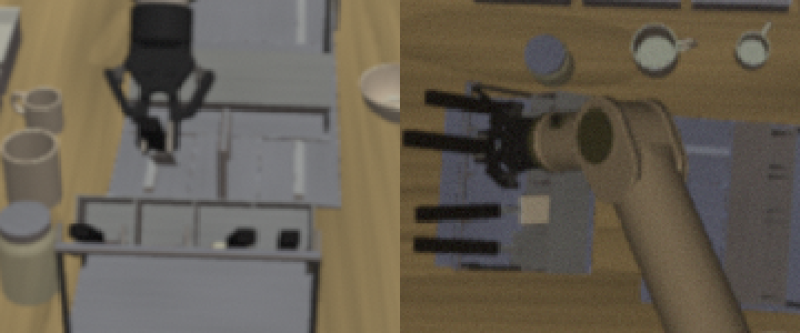

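```bash
python3 jog.py '0 0 0 .007 0 .05 0;0 0 0 .007 0 .086 0;0 0 0 -.02 0 .086 0;0 0 0 -.05 0 .086 0;0 0 0 -.075 0 .086 0;0 0 0 -.086 0 .088 0;0 0 0 -.09 0 .1 0;0 0 0 -.09 0 .11 0;0 0 0 -.09 0 .11 0'
python3 - <<'E'
from h import *
s=manip.camera("side");t=manip.camera("top");cv2.imwrite("pics/s5.png",s);cv2.imwrite("pics/t5.png",t)
go(-.0144,45,stand(-.01,-.038,.155))
E
```

```text
clock: 10.88
position: [0.5635, 0.3263, 0.1413]
ee_rot: [0.66, 0.647, 0.271, -0.27]
ft_force: [-21.5, -37.8, 34.9]
grip_width: 0.264
grasp_force: 105.5
-0.002 0.001 -0.007 -0.005 -0.000 0.003 | rows rot 0.0 lin 0.1 tcp [0.563 0.325 0.135]
```

```bash
python3 jog.py '0 0 0 0 0 -.008 0;0 0 0 0 0 -.008 0'
```

```text
clock: 11.22
position: [0.5633, 0.323, 0.146]
ee_rot: [0.66, 0.647, 0.272, -0.269]
ft_force: [-0.5, 0.8, -0.7]
grip_width: 0.262
grasp_force: 98.4
```

```bash
python3 jog.py '0 0 0 -.004 0 .003 0;0 0 0 -.006 0 .003 0;0 0 0 -.006 0 .003 .5;0 0 0 -.006 0 .003 .5;0 0 0 -.006 0 -.04 .5;0 0 0 -.006 0 -.09 .5;0 0 0 -.006 0 -.13 .5;0 0 0 -.1 .1 -.16 .5;0 0 0 -.16 .1 -.16 .5;0 0 0 -.2 .1 -.16 .5;0 0 0 -.24 .1 -.16 .5;0 0 0 -.24 .1 -.16 .5'
python3 - <<'E'
from h import *
s=manip.camera("side");t=manip.camera("top");cv2.imwrite("pics/s6.png",s);cv2.imwrite("pics/t6.png",t)
def mark(im,n):
    im=cv2.resize(im,None,fx=4,fy=4,interpolation=cv2.INTER_CUBIC)
    for P in [stand(-.009,y,z) for y in(-.114,-.038,.038,.114) for z in(.15,.29)]: cv2.circle(im,tuple(((proj(n,P)[0]+.5)*4).astype(int)),3,(0,0,255),1)
    return im
a=mark(s,"side")[4*260:4*310,4*215:4*350]
b=mark(t,"top")[4*165:4*265,4*140:4*240]
a=cv2.resize(a,(540,200));cv2.imwrite("pics/m6.png",np.vstack([cv2.copyMakeBorder(a,0,0,0,0,0),cv2.copyMakeBorder(b,0,0,70,70,0)]))
E
```

```text
clock: 12.72
position: [0.6572, 0.0331, 0.0844]
ee_rot: [0.662, 0.644, 0.271, -0.27]
ft_force: [-0.3, 0.1, 0.8]
grip_width: 0.499
grasp_force: 0.0
```

View pics/m6.png

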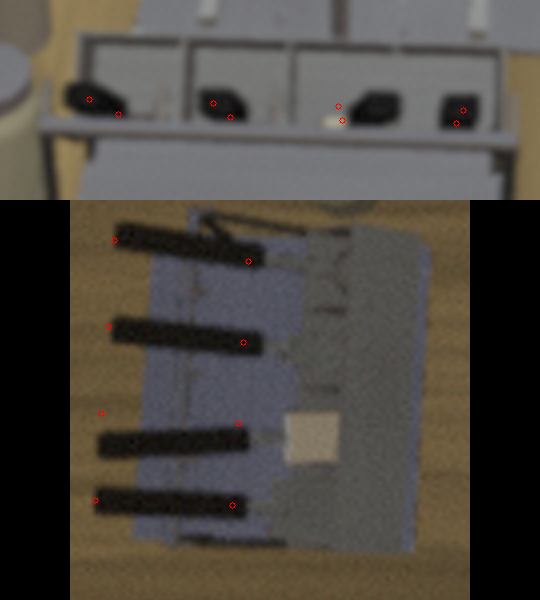

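The crop shows the spreader seated in the second cup. The scraper has been knocked sideways: its butt is at crop (98,446) against my mark at (101,413), about 33 mm towards the robot. First I'll raise the arm, then measure the handles.

```bash
python3 jog.py '0 0 0 .04 0 -.04 .5;0 0 0 .08 0 -.08 .5;0 0 0 .12 0 -.12 .5;0 0 0 .15 0 -.15 .5;0 0 0 .15 0 -.15 .5'
cat >> h.py <<'E'
def onplane(n,u,v,o,ax,off=-.009): # o,ex,ey,ez frame; plane x=off
    c,d=ray(n,u,v);o0,ex,ey,ez=ax
    P=c+d*((off-(c-o0)@ex)/(d@ex));return np.array([(P-o0)@ey,(P-o0)@ez]).round(4)
def fr(f): o=f(0,0,0);return (o,f(1,0,0)-o,f(0,1,0)-o,f(0,0,1)-o)
E
python3 - <<'E'
from h import *
A=fr(stand)
for nm,pts in dict(far=[(118,238),(263,256)],spr=[(112,330),(263,344)],scr=[(98,446),(248,439)],near=[(95,501),(246,506)]).items():
    print(nm,[onplane("top",(x-70)/4+139.5,(y-200)/4+164.5,0,A,-.016).tolist() for x,y in pts])
go(-.0144,45,stand(-.11,.114,.16))
E
```

```text
clock: 13.45
position: [0.6592, 0.0406, 0.3065]
ee_rot: [0.658, 0.649, 0.273, -0.267]
ft_force: [-0.7, -0.1, -1.0]
grip_width: 0.499
grasp_force: 0.0
far [[-0.1155, 0.2903], [-0.1199, 0.1388]]
spr [[-0.0345, 0.2899], [-0.0376, 0.1328]]
scr [[0.0669, 0.2956], [0.0518, 0.1429]]
near [[0.1142, 0.2948], [0.1136, 0.1405]]
0.003 0.001 0.001 0.084 -0.253 0.220 | rows rot 0.0 lin 5.5 tcp [0.41 0.26 0.21]
```

```bash
python3 jog.py '0 0 0 0 -.05 0 .5;0 0 0 0 -.1 0 .5;0 0 0 .02 -.15 .06 .5;0 0 0 .05 -.2 .12 .5;0 0 0 .084 -.253 .17 .5;0 0 0 .084 -.253 .22 .5;0 0 0 .084 -.253 .22 .5;0 0 0 .084 -.253 .22 .5'
python3 - <<'E'
from h import *
print(pose()[2]["joint_pos"].round(2))
go(-.0144,45,stand(-.011,.114,.16))
E
```

```text
clock: 14.45
position: [0.4057, 0.2599, 0.2039]
ee_rot: [0.659, 0.648, 0.269, -0.27]
ft_force: [0.4, -0.5, 0.3]
grip_width: 0.503
grasp_force: 0.0
[ 0.97  0.03 -1.11  2.11 -0.88  1.08  0.31]
-0.006 0.003 -0.004 0.004 0.005 0.095 | rows rot 0.0 lin 1.5 tcp [0.411 0.33  0.14 ]
```

Grasp the near tool, lift it over the rail and draw it out along the cup axis.

```bash
python3 jog.py '0 0 0 .004 .005 .05 .5;0 0 0 .004 .005 .095 .5;0 0 0 .004 .005 .095 .5;0 0 0 .004 .005 .095 0;0 0 0 .004 .005 .095 0;0 0 0 .004 .005 .095 0;0 0 0 .004 .005 .08 0;0 0 0 .004 .005 .065 0;0 0 0 .05 .005 .065 0;0 0 0 .1 .005 .065 0;0 0 0 .1 .005 .02 0;0 0 0 .1 .005 -.04 0;0 0 0 .1 .005 -.09 0;0 0 0 .1 .005 -.09 0' 100
python3 - <<'E'
from h import *
print(pose()[2]["joint_pos"].round(2))
go(-.03,0,[.45,.1,.40])
go(-.053,-45,rack(-.14,-.114,.23))
go(-.053,-45,rack(-.035,-.114,.23))
E
```

```text
clock: 16.2
position: [0.4171, 0.2611, 0.3414]
ee_rot: [0.662, 0.645, 0.273, -0.266]
ft_force: [0.2, 0.9, -2.1]
grip_width: 0.257
grasp_force: 98.7
[ 1.05 -0.2  -1.05  1.92 -0.97  1.42  0.19]
-0.002 -0.782 0.004 -0.086 0.037 -0.141 | rows rot 4.2 lin 2.7 tcp [0.45  0.1   0.381]
-0.000 -1.567 0.031 -0.376 -0.039 -0.287 | rows rot 8.3 lin 7.6 tcp [ 0.367 -0.207  0.28 ]
-0.000 -1.567 0.031 -0.481 -0.041 -0.287 | rows rot 8.3 lin 9.0 tcp [ 0.363 -0.281  0.206]
```

```bash
python3 - <<'E'
from h import *
go(-.053,-45,rack(-.14,-.038,.225))
E
python3 jog.py '0 -.782 0 -.04 .03 -.07 0;0 -.782 0 -.086 .037 -.141 0;0 -.782 0 -.086 .037 -.141 0;0 -.782 0 -.086 .037 -.141 0;0 -1.567 .031 -.15 .037 -.18 0;0 -1.567 .031 -.2 .037 -.22 0;0 -1.567 .031 -.26 .037 -.26 0;0 -1.567 .031 -.32 .037 -.29 0;0 -1.567 .031 -.376 .037 -.287 0;0 -1.567 .031 -.376 .037 -.287 0;0 -1.567 .031 -.376 .037 -.287 0'
python3 - <<'E'
from h import *
print(pose()[2]["joint_pos"].round(2))
go(-.053,-45,rack(-.035,-.038,.225))
s=manip.camera("side");t=manip.camera("top");cv2.imwrite("pics/s7.png",s);cv2.imwrite("pics/t7.png",t)
a=cv2.resize(s[100:250,220:400],(400,333),interpolation=3);b=cv2.resize(t[150:300,280:460],(400,333),interpolation=3)
cv2.imwrite("pics/m7.png",np.hstack([a,b]))
E
```

```text
-0.000 -1.567 0.031 -0.378 0.037 -0.284 | rows rot 8.3 lin 7.6 tcp [ 0.443 -0.208  0.277]
clock: 17.58
position: [0.4425, -0.2053, 0.2763]
ee_rot: [0.668, 0.639, -0.277, 0.26]
ft_force: [-0.1, -0.2, -0.3]
grip_width: 0.257
grasp_force: 98.4
[ 1.11  0.16 -1.34  1.91  0.89  1.54 -0.49]
-0.000 -0.005 0.008 -0.003 0.000 0.106 | rows rot 0.1 lin 1.7 tcp [ 0.439 -0.282  0.203]
```

View pics/m7.png

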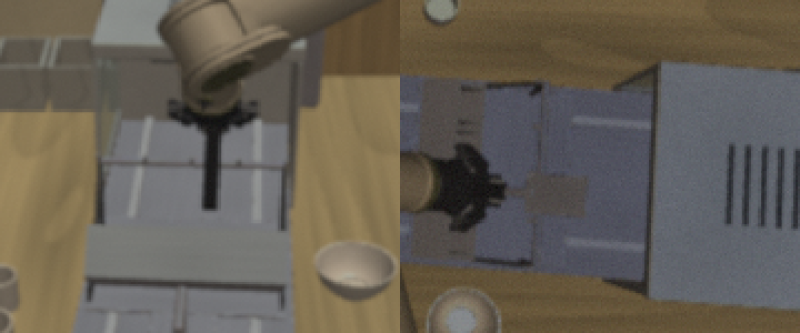

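The spade is held straight above the rack cup, with its blade well clear of the roof. Inserting it.

```bash
python3 jog.py '0 0 0 0 0 .05 0;0 0 0 -.003 0 .103 0;0 0 0 .0 0 .103 0;0 0 0 .04 0 .103 0;0 0 0 .07 0 .103 0;0 0 0 .085 0 .105 0;0 0 0 .089 0 .115 0;0 0 0 .089 0 .123 0;0 0 0 .089 0 .123 0'
python3 - <<'E'
from h import *
r,p,o=pose();print("F tool",r.inv().apply(o["ft_force"]).round(1),o["joint_pos"].round(2))
go(-.053,-45,rack(-.011,-.038,.13))
E
```

```text
clock: 18.8
position: [0.4407, -0.2298, 0.1272]
ee_rot: [0.669, 0.638, -0.278, 0.261]
ft_force: [0.3, -0.8, -1.2]
grip_width: 0.265
grasp_force: 98.5
F tool [0.3 0.3 1.4] [ 0.91  0.45 -1.16  2.06  1.15  1.48 -0.81]
-0.000 -0.003 0.006 0.005 0.001 0.007 | rows rot 0.0 lin 0.1 tcp [ 0.442 -0.232  0.118]
```

```bash
python3 jog.py '0 0 0 .004 0 .004 0;0 0 0 .008 0 .005 0;0 0 0 .008 0 .005 0'
python3 - <<'E'
from h import *
r,p,o=pose();print("F tool",r.inv().apply(o["ft_force"]).round(1))
E
```

```text
clock: 19.18
position: [0.4412, -0.2285, 0.121]
ee_rot: [0.668, 0.637, -0.28, 0.264]
ft_force: [-8.3, -0.9, 24.5]
grip_width: 0.259
grasp_force: 101.0
F tool [-18.3  -8.4 -16.3]
```

```bash
python3 jog.py '0 0 0 -.002 0 -.002 0;0 0 0 -.002 0 -.002 .5;0 0 0 -.002 0 -.002 .5;0 0 0 -.002 0 -.05 .5;0 0 0 -.002 0 -.11 .5;0 0 0 -.002 0 -.16 .5;0 0 0 -.05 0 -.19 .5;0 .784 0 -.05 0 -.24 .5;0 .784 0 -.05 0 -.28 .5;0 .784 0 -.05 0 -.28 .5;0 .784 0 -.05 0 -.28 .5;0 .784 0 -.05 0 -.28 .5'
python3 - <<'E'
from h import *
s=manip.camera("side");t=manip.camera("top");cv2.imwrite("pics/s8.png",s);cv2.imwrite("pics/t8.png",t)
print(pose()[2]["joint_pos"].round(2))
a=cv2.resize(s[120:220,235:355],(400,333),interpolation=3);b=cv2.resize(t[165:285,140:284],(400,333),interpolation=3)
c=cv2.resize(t[165:285,250:394],(400,333),interpolation=3);d=cv2.resize(s[220:320,220:364],(400,267),interpolation=3);d=np.vstack([d,0*d[:66]])
cv2.imwrite("pics/m8.png",cv2.resize(np.vstack([np.hstack([a,c]),np.hstack([b,d])]),(720,600)))
E
```

```text
clock: 20.68
position: [0.4495, -0.0676, 0.3518]
ee_rot: [0.725, 0.688, 0.0, -0.003]
ft_force: [-0.0, 0.5, 0.0]
grip_width: 0.503
grasp_force: 0.0
[ 1.31 -0.08 -1.17  1.63 -0.07  1.55  0.1 ]
```

View pics/m8.png

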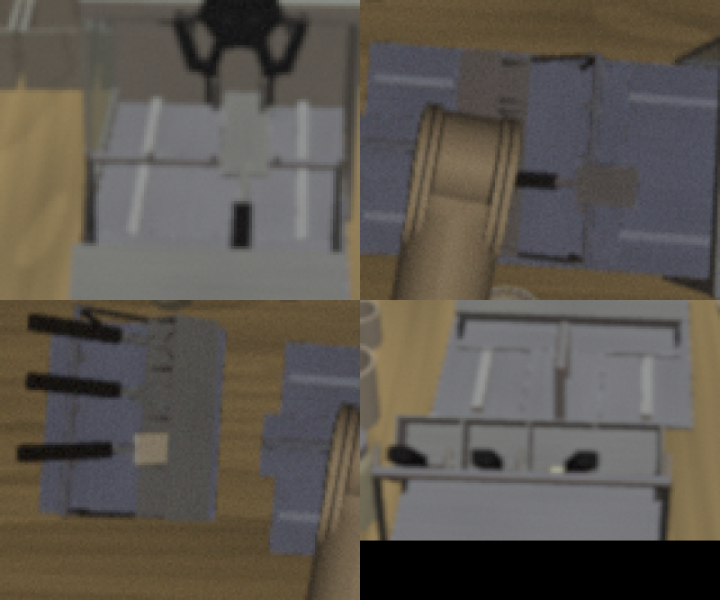

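The spade is home in the second rack cup, and the scraper is still slewed in the stand as measured. I'll take the scraper with a matching twist.

```bash
cat >> h.py <<'E'
def got(yaw,tilt,tw,P):
    r,p,o=pose();T=ori(yaw,tilt)*R.from_rotvec([0,0,tw]);P=np.array(P)+T.apply([0,0,manip.grasp_offset])
    rv=(r.inv()*T).as_rotvec();d=r.inv().apply(P-p)
    print(" ".join("%.3f"%v for v in np.r_[rv,d]),P.round(3))
E
python3 - <<'E'
from h import *
got(-.0144,45,-.099,stand(-.12,.0535,.16))
got(-.0144,45,-.099,stand(-.011,.0535,.16))
E
```

```text
-0.030 0.782 -0.130 0.318 0.006 0.136 [0.47  0.252 0.217]
-0.030 0.782 -0.130 0.395 0.003 0.213 [0.472 0.329 0.14 ]
```

```bash
python3 jog.py '0 0 0 .06 0 0 .55;-.03 .782 -.13 .12 .006 .02 .55;-.03 .782 -.13 .18 .006 .04 .55;-.03 .782 -.13 .24 .006 .08 .55;-.03 .782 -.13 .29 .006 .11 .55;-.03 .782 -.13 .318 .006 .136 .55;-.03 .782 -.13 .318 .006 .136 .55;-.03 .782 -.13 .318 .006 .136 .55'
python3 - <<'E'
from h import *
print(pose()[2]["joint_pos"].round(2))
got(-.0144,45,-.099,stand(-.011,.0535,.16))
E
```

```text
clock: 21.78
position: [0.47, 0.2532, 0.217]
ee_rot: [0.623, 0.682, 0.285, -0.254]
ft_force: [0.7, -0.8, 0.0]
grip_width: 0.551
grasp_force: 0.0
[ 1.02  0.32 -1.26  1.95 -0.56  0.98  0.18]
-0.003 0.002 0.005 -0.001 0.001 0.108 [0.472 0.329 0.14 ]
```

```bash
python3 jog.py '0 0 0 0 0 .055 .55;0 0 0 0 0 .108 .55;0 0 0 0 0 .108 .55;0 0 0 0 0 .108 0;0 0 0 0 0 .108 0;0 0 0 0 0 .108 0;0 0 0 0 0 .09 0;0 0 0 0 0 .065 0;0 0 0 .05 0 .065 0;0 0 0 .1 0 .065 0;0 0 0 .1 0 .02 0;0 0 .099 .1 0 -.04 0;0 0 .099 .1 0 -.09 0;0 0 .099 .1 0 -.09 0' 100
python3 - <<'E'
from h import *
print(pose()[2]["joint_pos"].round(2))
go(-.03,0,[.50,.1,.40])
go(-.053,-45,rack(-.14,.038,.225))
E
```

```text
clock: 23.52
position: [0.4634, 0.2552, 0.3517]
ee_rot: [0.66, 0.648, 0.273, -0.264]
ft_force: [-0.3, -0.2, -1.9]
grip_width: 0.263
grasp_force: 98.7
[ 1.27  0.01 -1.37  1.8  -0.8   1.32  0.08]
0.001 -0.780 0.011 -0.089 0.040 -0.130 | rows rot 4.1 lin 2.6 tcp [0.5   0.1   0.381]
0.006 -1.565 0.036 -0.384 0.064 -0.274 | rows rot 8.3 lin 7.6 tcp [ 0.519 -0.212  0.277]
```

```bash
python3 jog.py '0 -.78 0 -.04 .03 -.07 0;0 -.78 0 -.089 .04 -.13 0;0 -.78 0 -.089 .04 -.13 0;0 -.78 0 -.089 .04 -.13 0;0 -.78 0 -.089 .04 -.13 0'
python3 - <<'E'
from h import *
print(pose()[2]["joint_pos"].round(2))
go(-.053,-45,rack(-.14,.038,.225))
E
```

```text
clock: 24.15
position: [0.498, 0.1079, 0.3801]
ee_rot: [0.709, 0.705, 0.001, 0.001]
ft_force: [-0.7, 0.3, -1.1]
grip_width: 0.265
grasp_force: 98.5
[ 0.81  0.19 -1.26  1.45  0.18  1.63 -0.44]
0.022 -0.786 0.044 -0.320 0.022 0.103 | rows rot 4.2 lin 5.4 tcp [ 0.519 -0.212  0.277]
```

```bash
python3 jog.py '.022 -.786 .044 -.06 .01 0 0;.022 -.786 .044 -.12 .02 0 0;.022 -.786 .044 -.18 .022 .02 0;.022 -.786 .044 -.24 .022 .05 0;.022 -.786 .044 -.29 .022 .08 0;.022 -.786 .044 -.32 .022 .103 0;.022 -.786 .044 -.32 .022 .103 0;.022 -.786 .044 -.32 .022 .103 0'
python3 - <<'E'
from h import *
print(pose()[2]["joint_pos"].round(2))
go(-.053,-45,rack(-.035,.038,.225))
s=manip.camera("side");t=manip.camera("top");cv2.imwrite("pics/s9.png",s);cv2.imwrite("pics/t9.png",t)
a=cv2.resize(s[100:250,220:400],(400,333),interpolation=3);b=cv2.resize(t[150:300,280:460],(400,333),interpolation=3)
cv2.imwrite("pics/m9.png",np.hstack([a,b]))
E
```

```text
clock: 25.15
position: [0.5172, -0.2146, 0.2755]
ee_rot: [0.672, 0.635, -0.278, 0.261]
ft_force: [0.3, -0.1, -0.6]
grip_width: 0.262
grasp_force: 98.5
[ 0.72  0.31 -0.99  1.74  0.98  1.6  -0.51]
-0.005 -0.004 -0.002 0.001 0.002 0.102 | rows rot 0.0 lin 1.6 tcp [ 0.515 -0.286  0.203]
```

View pics/m9.png

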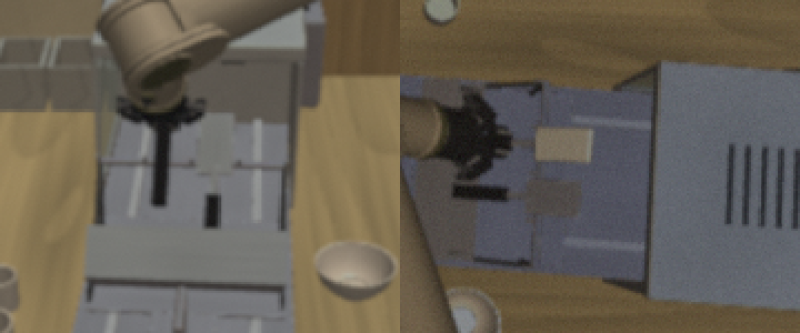

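The scraper is straight in the grip beside the spade, above the third rack cup. Same insertion.

```bash
python3 jog.py '0 0 0 0 0 .05 0;0 0 0 .001 .002 .102 0;0 0 0 .001 .002 .102 0;0 0 0 .04 .002 .102 0;0 0 0 .07 .002 .102 0;0 0 0 .085 .002 .105 0;0 0 0 .09 .002 .115 0;0 0 0 .092 .002 .122 0;0 0 0 .097 .002 .125 0;0 0 0 .097 .002 .125 0'
python3 - <<'E'
from h import *
r,p,o=pose();print("F tool",r.inv().apply(o["ft_force"]).round(1),o["joint_pos"].round(2))
go(-.053,-45,rack(-.011,.038,.13))
E
```

```text
clock: 26.5
position: [0.5176, -0.2362, 0.1197]
ee_rot: [0.673, 0.633, -0.279, 0.262]
ft_force: [-1.4, -1.2, 7.3]
grip_width: 0.258
grasp_force: 99.2
F tool [-6.1 -1.3 -4.3] [ 0.65  0.53 -0.9   1.88  1.16  1.47 -0.77]
-0.006 -0.000 -0.005 0.001 -0.000 0.000 | rows rot 0.0 lin 0.0 tcp [ 0.517 -0.236  0.118]
```

```bash
python3 jog.py '0 0 0 0 0 0 .5;0 0 0 0 0 0 .5;0 0 0 0 0 -.05 .5;0 0 0 0 0 -.11 .5;0 0 0 0 0 -.16 .5;0 0 0 -.05 0 -.19 .5;0 .784 0 -.05 0 -.24 .5;0 .784 0 -.05 0 -.28 .5;0 .784 0 -.05 0 -.28 .5;0 .784 0 -.05 0 -.28 .5;0 .784 0 -.05 0 -.28 .5'
python3 - <<'E'
from h import *
s=manip.camera("side");t=manip.camera("top");cv2.imwrite("pics/s10.png",s);cv2.imwrite("pics/t10.png",t)
print(pose()[2]["joint_pos"].round(2))
a=cv2.resize(s[120:220,235:355],(400,333),interpolation=3);b=cv2.resize(t[165:285,140:284],(400,333),interpolation=3)
c=cv2.resize(t[165:285,250:394],(400,333),interpolation=3);d=cv2.resize(s[220:320,220:364],(400,267),interpolation=3);d=np.vstack([d,0*d[:66]])
cv2.imwrite("pics/m10.png",cv2.resize(np.vstack([np.hstack([a,c]),np.hstack([b,d])]),(720,600)))
got(-.0144,45,-.029,stand(-.12,-.119,.16))
E
```

```text
clock: 27.88
position: [0.5274, -0.0771, 0.3519]
ee_rot: [0.73, 0.683, 0.001, -0.002]
ft_force: [-0.1, 0.5, -0.0]
grip_width: 0.503
grasp_force: 0.0
[ 1.04  0.26 -1.18  1.45  0.24  1.59 -0.18]
0.003 0.784 -0.074 0.330 0.096 0.135 [0.643 0.249 0.217]
```

View pics/m10.png

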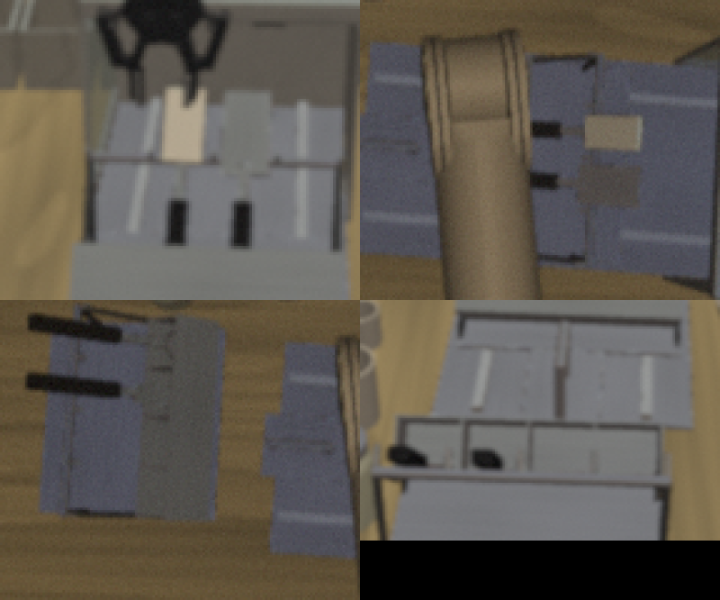

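The scraper and spade are both home in the rack, and the far tool is unchanged in the stand. I'll take the far tool now.

```bash
python3 jog.py '0 0 0 .06 .02 0 .5;0 .784 -.074 .12 .04 .02 .5;0 .784 -.074 .18 .06 .04 .5;0 .784 -.074 .24 .08 .08 .5;0 .784 -.074 .3 .096 .11 .5;0 .784 -.074 .33 .096 .135 .5;0 .784 -.074 .33 .096 .135 .5;0 .784 -.074 .33 .096 .135 .5'
python3 - <<'E'
from h import *
print(pose()[2]["joint_pos"].round(2))
t=manip.camera("top");print(onz("top",206,155,.12))
got(-.0144,45,-.029,stand(-.011,-.119,.16))
E
```

```text
clock: 28.98
position: [0.6413, 0.253, 0.2174]
ee_rot: [0.646, 0.66, 0.277, -0.264]
ft_force: [0.3, -1.2, 0.0]
grip_width: 0.503
grasp_force: 0.0
[ 0.73  0.8  -1.24  1.51  0.01  1.03 -0.26]
[0.74011223 0.23339492 0.12      ]
0.001 0.001 0.006 -0.003 0.001 0.108 [0.644 0.326 0.14 ]
```

```bash
python3 jog.py '0 0 0 0 0 .055 .5;0 0 0 -.003 .001 .108 .5;0 0 0 -.003 .001 .108 .5;0 0 0 -.003 .001 .108 0;0 0 0 -.003 .001 .108 0;0 0 0 -.003 .001 .108 0;0 0 0 -.003 0 .09 0;0 0 0 -.003 0 .068 0;0 0 0 .05 0 .068 0;0 0 0 .1 0 .068 0;0 0 0 .1 0 .02 0;0 0 .03 .1 0 -.04 0;0 0 .03 .1 0 -.09 0;0 0 .03 .1 0 -.09 0' 100
python3 - <<'E'
from h import *
print(pose()[2]["joint_pos"].round(2))
go(-.03,0,[.55,.1,.40])
E
```

```text
clock: 30.78
position: [0.6417, 0.2532, 0.3548]
ee_rot: [0.659, 0.648, 0.276, -0.265]
ft_force: [0.5, 0.6, -2.3]
grip_width: 0.263
grasp_force: 98.1
[ 0.73  0.68 -1.3   1.35 -0.07  1.22 -0.38]
0.004 -0.785 0.012 -0.090 -0.088 -0.129 | rows rot 4.2 lin 2.9 tcp [0.55  0.1   0.381]
```

```bash
python3 jog.py '0 -.785 0 -.04 -.04 -.07 0;0 -.785 0 -.09 -.088 -.129 0;0 -.785 0 -.09 -.088 -.129 0;0 -.785 0 -.09 -.088 -.129 0;0 -.785 0 -.09 -.088 -.129 0;0 -.785 0 -.09 -.088 -.129 0'
python3 - <<'E'
from h import *
print(pose()[2]["joint_pos"].round(2))
go(-.053,-45,rack(-.14,.114,.225))
E
```

```text
clock: 31.52
position: [0.5482, 0.1055, 0.3784]
ee_rot: [0.711, 0.703, 0.001, 0.0]
ft_force: [-0.3, 0.3, -1.2]
grip_width: 0.262
grasp_force: 98.0
[ 0.65  0.34 -1.2   1.34  0.32  1.67 -0.51]
0.019 -0.787 0.039 -0.321 0.050 0.101 | rows rot 4.2 lin 5.4 tcp [ 0.595 -0.216  0.277]
```

```bash
python3 jog.py '.019 -.787 .039 -.06 .02 0 0;.019 -.787 .039 -.12 .04 0 0;.019 -.787 .039 -.18 .05 .02 0;.019 -.787 .039 -.24 .05 .05 0;.019 -.787 .039 -.29 .05 .08 0;.019 -.787 .039 -.321 .05 .101 0;.019 -.787 .039 -.321 .05 .101 0;.019 -.787 .039 -.321 .05 .101 0'
python3 - <<'E'
from h import *
print(pose()[2]["joint_pos"].round(2))
go(-.053,-45,rack(-.035,.114,.225))
s=manip.camera("side");t=manip.camera("top");cv2.imwrite("pics/s11.png",s);cv2.imwrite("pics/t11.png",t)
a=cv2.resize(s[100:250,220:400],(400,333),interpolation=3);b=cv2.resize(t[150:300,280:460],(400,333),interpolation=3)
cv2.imwrite("pics/m11.png",np.hstack([a,b]))
E
```

```text
clock: 32.52
position: [0.5945, -0.2175, 0.2771]
ee_rot: [0.672, 0.635, -0.278, 0.262]
ft_force: [-0.2, 0.3, -0.5]
grip_width: 0.263
grasp_force: 98.0
[ 0.55  0.47 -0.87  1.54  1.07  1.66 -0.49]
-0.003 -0.001 -0.002 0.001 0.000 0.104 | rows rot 0.0 lin 1.7 tcp [ 0.591 -0.29   0.203]
```

View pics/m11.png

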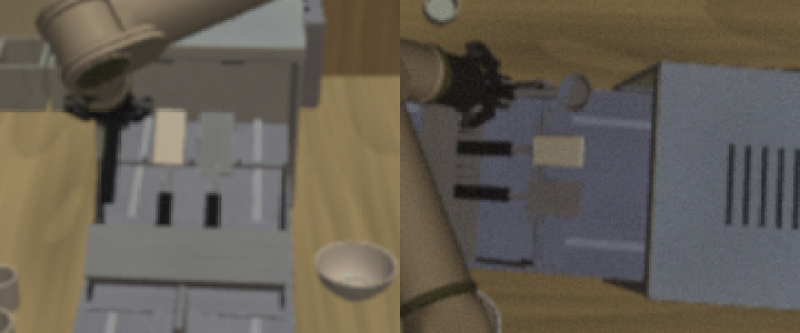

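The spoon is held straight above the far rack cup. Inserting it.

```bash
python3 jog.py '0 0 0 0 0 .05 0;0 0 0 .001 0 .104 0;0 0 0 .001 0 .104 0;0 0 0 .04 0 .104 0;0 0 0 .07 0 .104 0;0 0 0 .085 0 .107 0;0 0 0 .09 0 .117 0;0 0 0 .092 0 .124 0;0 0 0 .097 0 .127 0;0 0 0 .097 0 .127 0'
python3 - <<'E'
from h import *
r,p,o=pose();print("F tool",r.inv().apply(o["ft_force"]).round(1),o["joint_pos"].round(2))
go(-.053,-45,rack(-.011,.114,.13))
E
```

```text
clock: 33.88
position: [0.5937, -0.2389, 0.1192]
ee_rot: [0.671, 0.634, -0.278, 0.263]
ft_force: [-0.2, 0.7, -1.1]
grip_width: 0.261
grasp_force: 98.2
F tool [ 1.2 -0.2  0.2] [ 0.53  0.64 -0.79  1.68  1.19  1.5  -0.7 ]
-0.002 0.001 -0.003 -0.000 -0.000 0.001 | rows rot 0.0 lin 0.0 tcp [ 0.593 -0.24   0.118]
```

```bash
python3 jog.py '0 0 0 .004 0 .002 0;0 0 0 .008 0 .003 0;0 0 0 .008 0 .003 0'
python3 - <<'E'
from h import *
r,p,o=pose();print("F tool",r.inv().apply(o["ft_force"]).round(1))
E
```

```text
clock: 34.25
position: [0.5943, -0.2378, 0.1179]
ee_rot: [0.672, 0.631, -0.281, 0.267]
ft_force: [-13.3, -0.3, 33.3]
grip_width: 0.263
grasp_force: 100.8
F tool [-24.6 -13.1 -22.5]
```

Seated. Release and retreat to a point clear of both views, then check everything.

```bash
python3 jog.py '0 0 0 -.002 0 -.002 0;0 0 0 -.002 0 -.002 .5;0 0 0 -.002 0 -.002 .5;0 0 0 -.002 0 -.05 .5;0 0 0 -.002 0 -.11 .5;0 0 0 -.002 0 -.16 .5;0 .784 0 -.03 -.03 -.22 .5;0 .784 0 -.0 -.08 -.28 .5;0 .784 0 .05 -.12 -.3 .5;0 .784 0 .09 -.16 -.3 .5;0 .784 0 .09 -.2 -.3 .5;0 .784 0 .09 -.22 -.3 .5;0 .784 0 .09 -.22 -.3 .5'
python3 - <<'E'
from h import *
s=manip.camera("side");t=manip.camera("top");cv2.imwrite("pics/s12.png",s);cv2.imwrite("pics/t12.png",t)
def mark(im,n):
    im=cv2.resize(im,None,fx=4,fy=4,interpolation=cv2.INTER_CUBIC)
    for P in [rack(-.009,y,z) for y in(-.038,.038,.114) for z in(.15,.29)]+[stand(-.009,-.038,z) for z in(.135,.285)]+[W(ST,(0,.455+d,.105)) for d in(-.045,.045)]: cv2.circle(im,tuple(((proj(n,P)[0]+.5)*4).astype(int)),4,(0,0,255),1)
    return im
a=mark(s,"side")[480:1200,880:1440];b=mark(t,"top")[640:1160,560:1600]
b=cv2.resize(b,(800,400));a=cv2.resize(a,(466,600))
cv2.imwrite("pics/b12.png",b);cv2.imwrite("pics/a12.png",a)
print(pose()[2]["joint_pos"].round(2))
go(-.053,0,W(ST,(0,.453,.105)))
go(-.053,0,W(ST,(0,.453,.20)))
E
```

```text
clock: 35.88
position: [0.3878, 0.0526, 0.2598]
ee_rot: [0.727, 0.687, -0.002, 0.005]
ft_force: [1.0, 0.3, 0.2]
grip_width: 0.497
grasp_force: 0.0
[ 1.05 -0.33 -1.05  1.92 -0.29  1.39  0.02]
0.002 0.005 -0.003 -0.024 0.105 0.174 | rows rot 0.0 lin 3.3 tcp [0.493 0.021 0.086]
0.002 0.005 -0.003 -0.025 0.105 0.079 | rows rot 0.0 lin 2.1 tcp [0.493 0.021 0.181]
```

View pics/b12.png

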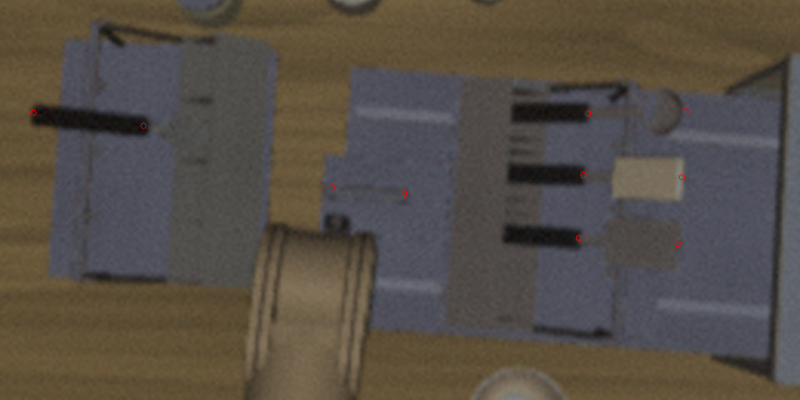

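View pics/a12.png

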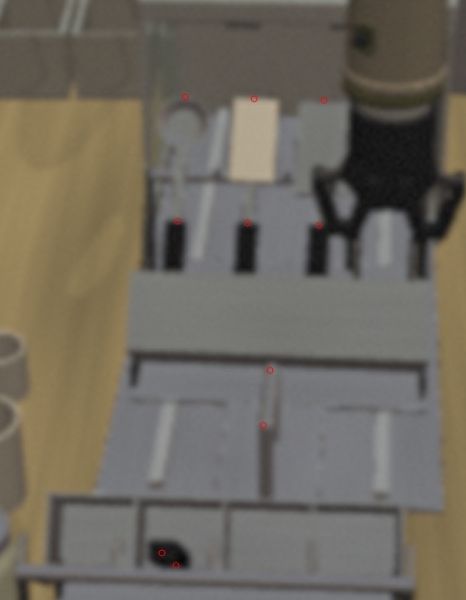

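All three tools lie on their seated marks and the spreader is on its mark in the stand; the bar is where predicted. Gripping the bar.

```bash
python3 jog.py '0 0 0 -.025 .05 .03 .8;0 0 0 -.025 .104 .079 .8;0 0 0 -.024 .104 .13 .8;0 0 0 -.024 .104 .174 .8;0 0 0 -.024 .104 .174 .8;0 0 0 -.024 .104 .174 0;0 0 0 -.024 .104 .174 0;0 0 0 -.024 .104 .174 0' 60
python3 - <<'E'
from h import *
print(pose()[2]["joint_pos"].round(2))
go(-.053,0,[.4698,-.354,.105])
E
```

```text
clock: 36.98
position: [0.4908, 0.0226, 0.0864]
ee_rot: [0.727, 0.687, -0.002, 0.0]
ft_force: [-35.8, 1.5, 15.3]
grip_width: 0.161
grasp_force: 18.2
[ 0.87  0.42 -1.16  1.93  0.44  1.09 -0.53]
-0.002 0.003 -0.003 -0.377 0.000 0.001 | rows rot 0.0 lin 6.0 tcp [ 0.47  -0.354  0.086]
```

```bash
python3 jog.py '0 0 0 0 -.004 0 0;0 0 0 0 -.004 0 0;0 0 0 0 -.004 0 0'
```

```text
clock: 37.35
position: [0.4902, 0.0222, 0.0867]
ee_rot: [0.727, 0.687, 0.001, 0.003]
ft_force: [9.7, 0.6, -11.6]
grip_width: 0.142
grasp_force: 59.5
```

```bash
python3 jog.py '0 0 0 -.01 0 0 0;0 0 0 -.03 0 0 0;0 0 0 -.06 0 0 0;0 0 0 -.09 0 0 0;0 0 0 -.12 0 0 0;0 0 0 -.15 0 0 0;0 0 0 -.18 0 0 0;0 0 0 -.21 0 0 0;0 0 0 -.24 0 0 0;0 0 0 -.27 0 0 0;0 0 0 -.3 0 0 0;0 0 0 -.32 0 0 0;0 0 0 -.34 0 0 0;0 0 0 -.355 0 0 0;0 0 0 -.365 0 0 0;0 0 0 -.372 0 0 0;0 0 0 -.376 0 0 0;0 0 0 -.376 0 0 0'
```

```text
clock: 39.6
position: [0.4725, -0.3517, 0.0869]
ee_rot: [0.726, 0.688, 0.004, 0.005]
ft_force: [31.4, -3.0, -30.6]
grip_width: 0.134
grasp_force: 58.9
```

```bash
python3 jog.py '0 0 0 -.003 .003 0 0;0 0 0 -.006 .003 0 0;0 0 0 -.009 .003 0 0;0 0 0 -.009 .003 0 0'
```

```text
clock: 40.1
position: [0.4723, -0.3569, 0.0867]
ee_rot: [0.725, 0.689, 0.003, 0.0]
ft_force: [10.3, 14.0, -10.6]
grip_width: 0.141
grasp_force: 61.1
```

The tray is at its stop. Release, retreat and check.

```bash
python3 jog.py '0 0 0 .004 0 0 0;0 0 0 .004 0 0 .8;0 0 0 .004 0 0 .8;0 0 0 .004 0 -.05 .8;0 0 0 .004 0 -.11 .8;0 0 0 .06 -.03 -.17 .8;0 0 0 .12 -.08 -.2 .8;0 0 0 .18 -.13 -.2 .8;0 0 0 .2 -.18 -.2 .8;0 0 0 .2 -.18 -.2 .8;0 0 0 .2 -.18 -.2 .8'
python3 - <<'E'
from h import *
s=manip.camera("side");t=manip.camera("top")
for n,im in(("side",s),("top",t)):
    for d in(-.045,.045): cv2.circle(im,tuple(proj(n,W(ST,(0,.075+d,.105)))[0].round().astype(int)),2,(0,0,255),1)
a=cv2.resize(s[80:290,200:380],(400,467),interpolation=3);b=cv2.resize(t[90:300,80:460],(400,221),interpolation=3)
b=np.vstack([b,cv2.resize(t[190:270,310:410],(400,246),interpolation=3)])
cv2.imwrite("pics/m13.png",np.hstack([a,b[:467]]))
E
```

```text
clock: 41.48
position: [0.3008, -0.151, 0.2862]
ee_rot: [0.727, 0.687, 0.001, 0.001]
ft_force: [41.1, 27.0, 10.7]
grip_width: 0.8
grasp_force: 0.0
```

View pics/m13.png

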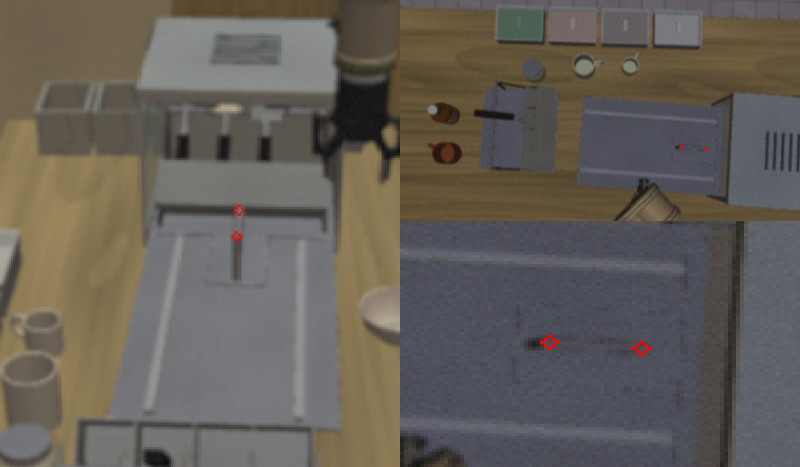

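The tray is home, with the three heads standing inside under the roof, the spreader in the stand and the loose items upright. The wrist reads a 50 N force, so something may be touching, possibly the folded arm. I'll move outward to clear it.

```bash
python3 jog.py '0 0 0 0 .04 0 .8;0 0 0 0 .08 0 .8;0 0 0 0 .08 -.03 .8;0 0 0 0 .08 -.03 .8;0 0 0 0 .08 -.03 .8'
python3 - <<'E'
from h import *
o=pose()[2];print(o["joint_pos"].round(2),o["joint_velocities"].round(3))
s=manip.camera("side");t=manip.camera("top");cv2.imwrite("pics/s14.png",s);cv2.imwrite("pics/t14.png",t)
E
```

```text
clock: 42.2
position: [0.3808, -0.1565, 0.3159]
ee_rot: [0.727, 0.687, -0.001, 0.002]
ft_force: [-1.6, 0.3, 0.1]
grip_width: 0.8
grasp_force: 0.0
[ 1.66 -0.32 -1.1   1.79 -0.28  1.5   0.55] [-0.01  -0.     0.008  0.016 -0.002 -0.     0.   ]
```

```bash
python3 -c "
from workcell import manip
print(manip.hand_in())"
```

```text
the job is handed in; nothing more can be done
None
```

I finished the changeover and handed it in (no verdict came back): the spade, scraper and spoon stand handle-down in their own cups of the tray, which is home under the roof, the spreader stands head-down in the stand, and the mugs, cup, jar and bottle are upright; at the last retreat the wrist briefly read about 50 N from an unidentified contact, cleared before hand-in.

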